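# Rock the catalyst-ball sorter over to the empty tray and feed two balls

### The job

The red tray of the ball sorter is full. With a fingertip, press down the raised end of the seesaw gate, on its yellow pad on the green-tray side, until the gate has rocked all the way over, and only then gently push the two waiting ceramic balls forward off the blue feed ledge so that they both run down into the green tray. Do not pick up or lift the balls, let none go to the red side, and leave the bottle, the grey cartridge and the screwdriver where they are.

Things in the scene. Friction and masses are not known exactly. Their poses are not given: they have to be found in the camera images.
- sorter: The ball sorter, fixed to the bench: grey base, blue feed ledge, aluminium seesaw gate, two dark chutes, two trays. Origin on the bench (z = 0) below the gate's pivot, which is 100 mm up. x points away from the robot, across the gate (yaw varies); y along the gate to the red tray; z up. It spans y -260 to +260, x -115 to +69 mm. The gate's near wall is 12, its far wall 30 mm high.
- gate (a joint): Seesaw gate angle (rad), 0 level, hard stops at -0.30 and +0.30. Negative: the red-tray end (+y) is low, as at the start (-0.30 to -0.14). Positive: the green-tray end (-y) is low; +0.30 is fully rocked over. Stiff pivot: it stays where left; about 1 N on a pad moves it. The gate is an open-ended trough 190 mm long, 36 mm wide inside, its floor at the pivot's height.
- pad_green (a point): Centre of the top of the yellow press pad at the gate's green-tray end, on its far side (+47 mm in x, -78 mm in y from the pivot when level; moves with the gate). Pad 48 mm in x, 40 mm in y, 6 mm thick. Raised at the start; 79 mm above the bench when fully rocked over. The gate's far wall stands 26 mm nearer the robot and rises 28 mm above the pad.
- pad_red (a point): The same on the pad at the red-tray end (+78 mm in y from the pivot); low at the start.
- ball_front: Smooth white ceramic ball, 25 mm across, about 20 g; origin at its centre. Waits in the front slot of the feed ledge (x = -50 mm of the sorter), centre 130 mm above the bench. A light push rolls it out of its shallow seat (under 1 mm deep) along the ledge; past the ledge's front edge it drops into the gate and rolls to the lower end.
- ball_rear: The same, in the rear slot, nearer the robot (x = -86 mm of the sorter). Pushed forward along the ledge it drives the front ball ahead of it.
- ledge_end (a point): Middle of the front edge of the blue feed ledge's floor, at the near side of the gate: x = -23 mm of the sorter, 118 mm above the bench. The ledge runs from here 92 mm along the sorter's -x to its open rear end; 40 mm wide over all; side kerbs 6 mm high (top 124 mm above the bench), 30 mm apart. Cross slots in its floor, 8 mm wide, 27 and 63 mm behind this edge, seat the balls.
- green_tray (a point): Centre of the inner floor of the green tray (empty), 5 mm above the bench; the tray is 110 mm square outside, 40 mm high, walls 5 mm, at the end of the -y chute.
- red_tray (a point): The same point of the red tray, full of white balls, at the end of the +y chute.
- bottle: Bystander: grey plastic bottle with a blue cap, 56 mm across, 130 mm high, standing beside the feed ledge; origin at the centre of its underside.
- cartridge: Bystander: grey printed lattice cartridge on a 50 mm square foot, 86 mm high, standing beside the feed ledge; origin at the centre of its underside.
- screwdriver: Bystander: screwdriver lying on the bench beyond the sorter; origin on the bench under it.
There are look-alikes about, which are no part of the job. What is shaped like the ball_rear but pink is not meant.

How it is judged (in metres and radians):
On the way, in this order (a step that is already met when the one before it is completed fails the run):
1. the gate is rocked over towards the green tray while both balls still wait on the ledge (value of joint gate above 0.25 rad and x of each of ball_front, ball_rear in the frame of sorter below -0.03 m), for 0.2 s.
2. both balls have run into the green tray (x of ball_front in the frame of green_tray between -0.05 and 0.05 m and y of ball_front in the frame of green_tray between -0.05 and 0.05 m and z of each of ball_front, ball_rear in the frame of green_tray below 0.03 m and x of ball_rear in the frame of green_tray between -0.05 and 0.05 m and y of ball_rear in the frame of green_tray between -0.05 and 0.05 m), for 0.2 s.
At the end, for the whole second after the job is handed in: The gate stays rocked over to the green side (joint above 0.24 rad) and both balls lie at rest (under 0.05 m/s) inside the green tray, within 50 mm of its centre in x and y and with their centres less than 30 mm above its floor (all of step 2 and value of joint gate above 0.24 rad and linear speed of each of ball_front, ball_rear below 0.05 m/s); the robot touches nothing.
It fails at once if a ball is lifted (its centre more than 12 mm above where it waits) (height (world z) of any of ball_front, ball_rear above 0.1418 m).
It fails at once if a ball is squeezed (over 15 N from the fingers) (contact force between any of ball_front, ball_rear and the fingers above 15 N).
It fails at once if a ball goes to the red side (y of any of ball_front, ball_rear in the frame of sorter above 0.07 m).
It fails at once if a bystander is moved more than 20 mm (distance of any of bottle, cartridge, screwdriver from where it was at the start of the episode above 0.02 m).
It also fails if it takes over 40 s, if anything falls off the work surface, if the arm or the gripper's body presses on something with over 40 N, if the wrist force passes 120 N, or if a joint passes its speed limit or range.

### The arm

A 6-joint arm with a two-finger parallel gripper is mounted at the origin on the work surface. World frame = base frame: x ahead of the robot, y to its left, z up, the work surface at z = 0. Lengths are in mm, angles in rad, forces in N, time in s.
With the tool pointing down it reaches from about 250 to 800 mm from the base axis. Payload 3.9 kg.
Tool frame: the origin (TCP) lies midway between the tips of the shut fingers; the grasp point (between the pads) lies 19 mm behind it; z points along the fingers, y is the line along which they close (so a half turn about z gives the same grasp; the last joint's range is limited). The gripper opens to 85 mm and grips with 20 to 120 N. Pads are 22 mm wide; open, the fingers measure 114 mm over their backs; the gripper's body (76 mm by 85 mm) begins 54 mm behind the grasp point. The pads swing forward as they close: fully open they stand 13 mm farther back than shut.
Start: joints at [-1.139, 0.26, -0.138, 1.173, 0, 1.571], TCP at [219.71, -476.805, 231.304] pointing down, gripper open.
Joint ranges: [-2.78, 2.78], [-0.83, 1.72], [-1.28, 1.37], [-1.9, 2.12], [-1.57, 1.48], [-3.14, 3.14]. Speed limits (rad/s): [2.57, 2.57, 3.14, 3.14, 3.14, 3.14].

### API

Orientations are given as a 3x3 rotation matrix whose columns are the frame's x, y, z axes.
In Python, from cell import arm, viewer gives the robot as it stands.
- The arm moves only by the tool send_rows, never from a script. Its arguments are lists of equal length, an entry for each row: "grip": the opening, from -1 (shut) to 1 (fully open); "xyz": the shift along the tool's x, y, z in mm, a list of three; "spin": the turn about the tool's z in rad. A call has exactly 5 rows; each row shifts and turns the commanded pose from where the row before left it, along the tool's axes as they then stand; what a row does not reach is not made up. A row lasts 1/12 s, in which the tool goes at most 41.7 mm and 7.16 degrees, less where a joint would pass 70% of its speed; a pose out of reach is approached as far as the arm can. A call is refused whole if a number of a shift passes 41.7 or a number of a turn 0.125, either way. A call with a gripper value outside its range is refused whole. The fingers move at their own pace and stop on an object; "force" is the grip in N (left out, the last holds). Time passes only in rows, so rows that do not move let the fingers close, or fill a call up. It gives the time, the measured TCP pose, the force, the opening and the grip force at its end, in the units of the state.
- arm.get_state(): the state, without advancing time (a new reading comes with each control period).
- viewer.grab_frame(name): name is "scene" or "top" or "wrist"; returns a dict with "color" (384x512x3 uint8, red, green, blue), "K" (3x3 intrinsics, pixels), "world_from_camera" (4x4, takes a point from camera to world coordinates). Camera axes: x right, y down, z forward; pixel columns grow to the right and rows downward; lengths in mm; the calibration is good to about 2 mm. A picture is of the moment at which its call begins. There is no depth.
- arm.close_job(): hands the job in; it is judged then, once.
The state is a dict: "time": time; "joint_pos": joint angles; "qd": joint speeds; "tau": joint torques, N m; "eef_pos": TCP position; "ee_rot": TCP orientation; "wrist_force": force on the tool from outside, world axes, zero at the start; "torque": the same for the moment, N m; "gripper_width": finger opening in mm; "grasp_force": force on a finger pad.
Only numpy, scipy, OpenCV 4.12 (cv2) and the standard library are available. Lean on these libraries where they do the work, as an engineer would, in place of code of your own. Each camera call takes 0.05 s, during which the arm holds its last target. There are 200 camera calls.

## Working session

There is one attempt and no reset: what is moved stays moved. The work goes in short steps, Python scripts to look and compute and a tool call to move; the robot and the scene stay as the last step left them, time stands still between calls to the robot, and variables do not carry over. Pictures are saved under pics/ and viewed, at most 10 in all, crops included, and the job is handed in when it is done.

Besides the shell and the picture viewer there is one more tool, called after "Emit:" by a JSON object that holds its "fn" and its "kwargs", one argument or row to a line. send_rows: Moves the arm, as the interface text tells. Its arguments: {"type":"object","properties":{"grip":{"type":"array","items":{"type":"number"}},"xyz":{"type":"array","items":{"type":"array","items":{"type":"number"}}},"spin":{"type":"array","items":{"type":"number"}},"force":{"type":"number"}},"required":["grip","xyz","spin"]}

```bash
mkdir -p pics; cat > h.py <<'E'
import numpy as np, cv2
from cell import arm, viewer
def grab(n,f=None):
    d=viewer.grab_frame(n)
    if f: cv2.imwrite('pics/'+f,d['color'][:,:,::-1])
    return d
def ray(d,u,v,z):
    T=np.array(d['world_from_camera']);K=np.array(d['K'])
    r=T[:3,:3]@np.linalg.inv(K)@np.array([u,v,1.]);o=T[:3,3]
    return o+r*(z-o[2])/r[2]
def proj(d,p):
    T=np.linalg.inv(np.array(d['world_from_camera']));q=np.array(d['K'])@(T[:3,:3]@np.array(p,float)+T[:3,3]);return q[:2]/q[2]
E
python3 - <<'E'
from h import *
np.set_printoptions(precision=2,suppress=True)
a=grab('top','top.png');b=grab('scene','scene.png')
cv2.imwrite('pics/both.png',cv2.resize(np.hstack([a['color'],b['color']])[:,:,::-1],(800,300)))
np.savez('f.npz',a=a['color'],b=b['color'],**{k+n:x[k] for n,x in (('a',a),('b',b)) for k in('K','world_from_camera')})
print(arm.get_state())
print(a['world_from_camera'],a['K'],b['world_from_camera'])
E
```

```text
{'time': 0.1, 'joint_pos': array([-1.14,  0.26, -0.14,  1.17, -0.  ,  1.57]), 'qd': array([ 0., -0.,  0.,  0., -0., -0.]), 'tau': array([ -0.  , -40.65,  25.45,   0.01,  -0.  ,  -0.  ]), 'eef_pos': array([ 219.45, -476.24,  230.55]), 'ee_rot': array([[ 0.91,  0.42, -0.  ],
       [ 0.42, -0.91,  0.  ],
       [-0.  , -0.  , -1.  ]]), 'wrist_force': array([ 0.05, -0.52,  0.45]), 'torque': array([ 0.02, -0.01, -0.  ]), 'grasp_force': 0.0, 'gripper_width': 85.59375101798064}
[[  0.01  -0.99   0.11 469.57]
 [ -1.    -0.     0.04  32.29]
 [ -0.04  -0.11  -0.99 808.  ]
 [  0.     0.     0.     1.  ]] [[354.09   0.   255.84]
 [  0.   354.09 190.74]
 [  0.     0.     1.  ]] [[   0.88    0.26   -0.4   875.38]
 [   0.48   -0.5     0.72 -501.02]
 [  -0.01   -0.83   -0.56  519.09]
 [   0.      0.      0.      1.  ]]
```

View pics/top.png

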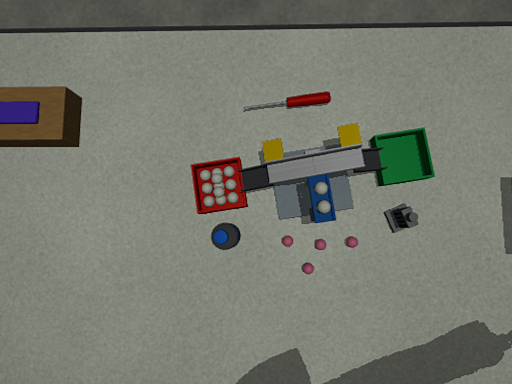

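View pics/scene.png

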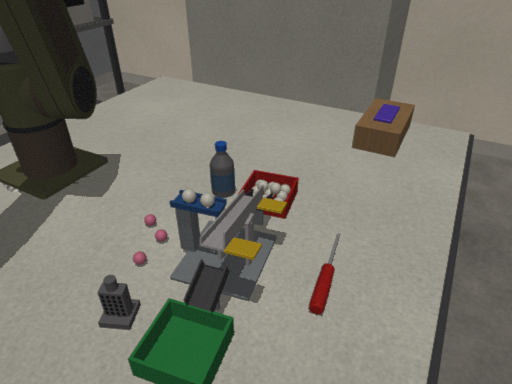

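The top view shows the waiting white balls on the blue ledge at about (321,188) and (324,207). The green pad is at (348,134) and the red pad at (272,150). Look-alikes are the pink balls on the bench at (288,241), (320,244), (352,242) and (308,268), and the white balls in the red tray around (219,186). I choose the two white ones on the blue ledge.

```bash
python3 - <<'E'
from h import *
np.set_printoptions(precision=1,suppress=True)
f=np.load('f.npz');A={'color':f['a'],'K':f['Ka'],'world_from_camera':f['world_from_cameraa']}
B={'color':f['b'],'K':f['Kb'],'world_from_camera':f['world_from_camerab']}
def blobs(d,lo,hi,mn):
    h=cv2.cvtColor(d['color'],cv2.COLOR_RGB2HSV);m=cv2.inRange(h,lo,hi)
    n,_,s,c=cv2.connectedComponentsWithStats(m);return [(c[i],s[i]) for i in range(1,n) if s[i,4]>=mn]
for n,d in(('top',A),('scene',B)):
  for nm,lo,hi in(('yel',(18,120,60),(32,255,255)),('blue',(100,130,40),(120,255,255)),('white',(0,0,165),(180,45,255)),('green',(55,150,30),(85,255,255))):
    print(n,nm,[(c.round(1).tolist(),s.tolist()) for c,s in blobs(d,lo,hi,30)][:14])
bf=ray(A,321,188,130);br=ray(A,324,207,130);print(bf,br)
c=cv2.resize(A['color'][110:240,230:430],None,fx=4,fy=4,interpolation=cv2.INTER_CUBIC)
cv2.imwrite('pics/crop.png',c[:,:,::-1])
E
```

```text
top yel [([34.9, 111.6], [0, 87, 66, 53, 1261]), ([349.0, 134.4], [338, 123, 24, 24, 432]), ([272.4, 149.4], [262, 138, 22, 23, 386])]
top blue [([321.0, 198.3], [308, 173, 28, 50, 689]), ([220.5, 236.4], [214, 230, 14, 14, 160])]
top white []
top green [([402.5, 157.0], [374, 128, 60, 57, 2240])]
scene yel [([271.3, 205.0], [257, 198, 30, 16, 318]), ([242.5, 248.1], [224, 237, 38, 23, 549])]
scene blue [([220.4, 145.8], [215, 141, 11, 11, 100]), ([199.1, 205.1], [171, 190, 55, 26, 557])]
scene white [([206.1, 196.4], [203, 194, 7, 7, 31])]
scene green [([182.6, 345.6], [129, 299, 104, 85, 5856])]
[547.8 -65.8 130. ] [511.4 -71.1 130. ]
```

View pics/crop.png

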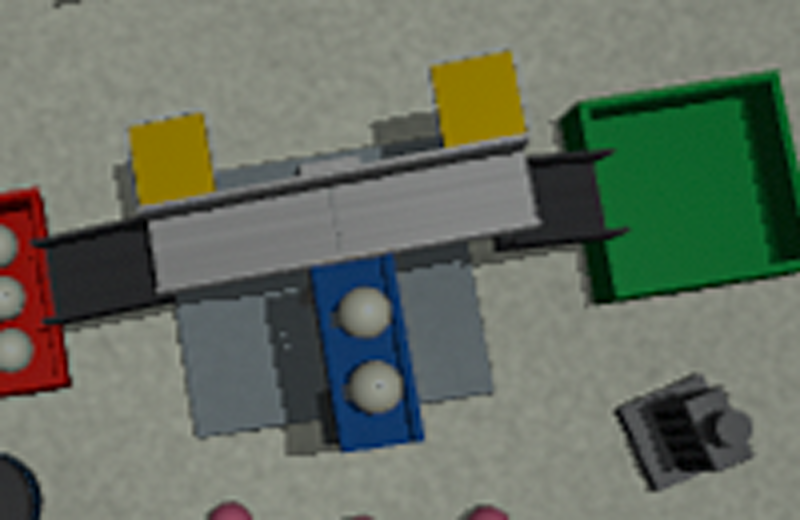

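The crop confirms the two white balls on the blue ledge, at crop (364,312) and (376,387).

```bash
cat >> h.py <<'E'
def load():
    f=np.load('f.npz')
    return [{'color':f[n],'K':f['K'+n],'world_from_camera':f['world_from_camera'+n]} for n in 'ab']
def tri(A,pa,B,pb):
    M=[];R=[]
    for d,p in((A,pa),(B,pb)):
        T=d['world_from_camera'];r=T[:3,:3]@np.linalg.inv(d['K'])@np.array([*p,1.]);r/=np.linalg.norm(r)
        P=np.eye(3)-np.outer(r,r);M.append(P);R.append(P@T[:3,3])
    return np.linalg.lstsq(np.vstack(M),np.hstack(R),rcond=None)[0]
E
python3 - <<'E'
from h import *
np.set_printoptions(precision=1,suppress=True)
A,B=load()
g=tri(A,(349,134.4),B,(242.5,248.1));r=tri(A,(272.4,149.4),B,(271.3,205));print('pads',g,r)
bf=ray(A,321,188,130);br=ray(A,324,206.75,130)
print('balls',bf,br,'tri',tri(A,(321,188),B,(207.5,200)),tri(A,(324,206.75),B,(189.5,196)))
ey=(r-g)[:2];ey/=np.linalg.norm(ey);ex=np.array([ey[1],-ey[0]])
print('yaw pads',np.arctan2(ex[1],ex[0]),'balls',np.arctan2(*(bf-br)[1::-1]))
print('O balls',bf[:2]+50*ex,br[:2]+86*ex,'O pads',(g+r)[:2]/2-47*ex)
gt=ray(A,402.5,157,20);print('tray',gt)
E
```

```text
pads [ 654.8 -126.1  113.9] [630.3  25.6  88.4]
balls [547.8 -65.8 130. ] [511.9 -71.1 130. ] tri [547.8 -65.9 129.9] [512.2 -70.8 129.7]
yaw pads 0.1600439435127016 balls 0.14521619530444435
O balls [597.1 -57.9] [596.8 -57.4] O pads [596.2 -57.7]
tray [ 630.5 -262.9   20. ]
```

Emit:
{"fn": "send_rows", "kwargs": {
  "grip": [-1, -1, -1, -1, -1],
  "xyz": [
    [0, 0, 0],
    [0, 0, 0],
    [0, 0, 0],
    [0, 0, 0],
    [0, 0, 0]
  ],
  "spin": [0.1, 0.1, 0.077, 0, 0]
}}

```text
time: 0.52
eef_pos: [219.6, -476.5, 230.9]
ee_rot: [[0.988, 0.156, -0.0], [0.156, -0.988, 0.001], [-0.0, -0.001, -1.0]]
wrist_force: [-0.2, -0.3, 0.5]
gripper_width: 25.6
grasp_force: 0.0
```

Emit:
{"fn": "send_rows", "kwargs": {
  "grip": [-1, -1, -1, -1, -1],
  "xyz": [
    [32.5, -18.4, 0],
    [32.5, -18.4, 0],
    [32.5, -18.4, 0],
    [32.5, -18.4, 0],
    [32.5, -18.4, 0]
  ],
  "spin": [0, 0, 0, 0, 0]
}}

```text
time: 0.93
eef_pos: [367.0, -359.6, 231.2]
ee_rot: [[0.988, 0.156, -0.0], [0.156, -0.988, 0.0], [-0.0, -0.0, -1.0]]
wrist_force: [1.0, -0.0, 0.8]
gripper_width: -0.0
grasp_force: 0.0
```

Emit:
{"fn": "send_rows", "kwargs": {
  "grip": [-1, -1, -1, -1, -1],
  "xyz": [
    [32.5, -18.4, 0],
    [32.5, -18.4, 0],
    [32.5, -18.4, 0],
    [32.5, -18.4, 0],
    [32.5, -18.4, 0]
  ],
  "spin": [0, 0, 0, 0, 0]
}}

```text
time: 1.35
eef_pos: [513.6, -243.4, 231.2]
ee_rot: [[0.988, 0.156, -0.0], [0.156, -0.988, -0.0], [-0.0, 0.0, -1.0]]
wrist_force: [-0.0, -0.7, 0.3]
gripper_width: 0.1
grasp_force: 0.0
```

Emit:
{"fn": "send_rows", "kwargs": {
  "grip": [-1, -1, -1, -1, -1],
  "xyz": [
    [32.5, -18.4, 0],
    [32.5, -18.4, 0],
    [32.5, -18.4, 0],
    [32.5, -18.4, 0],
    [32.5, -18.4, 0]
  ],
  "spin": [0, 0, 0, 0, 0]
}}

```text
time: 1.77
eef_pos: [660.0, -127.5, 231.0]
ee_rot: [[0.988, 0.156, -0.0], [0.156, -0.988, -0.0], [-0.0, -0.0, -1.0]]
wrist_force: [0.3, -1.2, 0.2]
gripper_width: 0.4
grasp_force: 0.0
```

Emit:
{"fn": "send_rows", "kwargs": {
  "grip": [-1, -1, -1, -1, -1],
  "xyz": [
    [0, 0, 25],
    [0, 0, 25],
    [0, 0, 25],
    [0, 0, 15],
    [0, 0, 0]
  ],
  "spin": [0, 0, 0, 0, 0]
}}

```text
time: 2.18
eef_pos: [655.8, -128.1, 136.5]
ee_rot: [[0.988, 0.156, -0.008], [0.156, -0.988, 0.002], [-0.008, -0.003, -1.0]]
wrist_force: [-0.1, 0.2, -0.4]
gripper_width: 0.3
grasp_force: 0.0
```

```bash
python3 - <<'E'
from h import *
a=grab('wrist');b=grab('scene')
s=cv2.resize(b['color'][120:320,140:340],(384,384))
cv2.imwrite('pics/n1.png',cv2.resize(np.hstack([a['color'][:,:,::-1],s[:,:,::-1]]),(790,338)))
s=arm.get_state();print(s['eef_pos'],s['wrist_force'])
E
```

```text
[ 658.35182072 -128.85886706  140.8385254 ] [-0.06946453  0.60324165 -0.3039878 ]
```

View pics/n1.png

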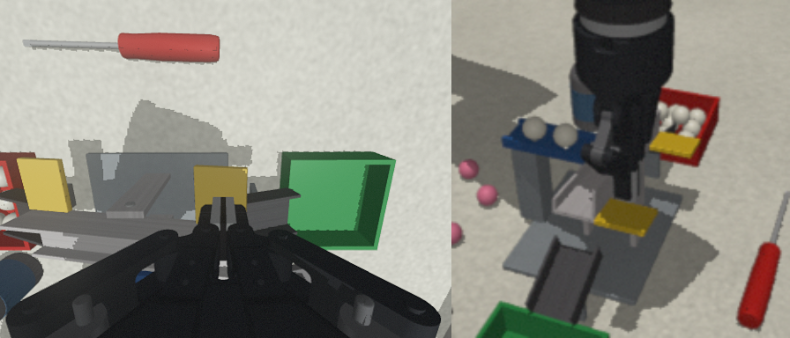

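The fingertips, at (223,205) in the wrist picture, are over the green-side yellow pad at (220,185), clear of the far wall. I press now.

Emit:
{"fn": "send_rows", "kwargs": {
  "grip": [-1, -1, -1, -1, -1],
  "xyz": [
    [0, 0, 8],
    [0, 0, 8],
    [0, 0, 8],
    [0, 0, 6],
    [0, 0, 5]
  ],
  "spin": [0, 0, 0, 0, 0]
}}

```text
time: 2.7
eef_pos: [658.9, -129.2, 105.8]
ee_rot: [[0.988, 0.154, 0.0], [0.154, -0.988, -0.0], [0.0, 0.0, -1.0]]
wrist_force: [-0.3, 0.0, 0.6]
gripper_width: -0.1
grasp_force: 0.4
```

Emit:
{"fn": "send_rows", "kwargs": {
  "grip": [-1, -1, -1, -1, -1],
  "xyz": [
    [0, 0, 5],
    [0, 0, 5],
    [0, 0, 5],
    [0, 0, 3],
    [0, 0, 0]
  ],
  "spin": [0, 0, 0, 0, 0]
}}

```text
time: 3.12
eef_pos: [658.3, -128.7, 87.3]
ee_rot: [[0.988, 0.154, -0.001], [0.154, -0.988, 0.0], [-0.001, -0.001, -1.0]]
wrist_force: [-1.3, 0.2, 0.2]
gripper_width: 0.0
grasp_force: 0.0
```

Emit:
{"fn": "send_rows", "kwargs": {
  "grip": [-1, -1, -1, -1, -1],
  "xyz": [
    [0, 0, 3],
    [0, 0, 2],
    [0, 0, 2],
    [0, 0, 0],
    [0, 0, 0]
  ],
  "spin": [0, 0, 0, 0, 0]
}}

```text
time: 3.53
eef_pos: [658.7, -129.0, 81.2]
ee_rot: [[0.988, 0.154, -0.0], [0.154, -0.988, -0.0], [-0.0, 0.0, -1.0]]
wrist_force: [-0.2, -1.1, 0.5]
gripper_width: 0.1
grasp_force: 0.0
```

Emit:
{"fn": "send_rows", "kwargs": {
  "grip": [-1, -1, -1, -1, -1],
  "xyz": [
    [0, 0, 2],
    [0, 0, 1],
    [0, 0, 1],
    [0, 0, 0],
    [0, 0, 0]
  ],
  "spin": [0, 0, 0, 0, 0]
}}

```text
time: 3.95
eef_pos: [659.1, -128.9, 78.8]
ee_rot: [[0.988, 0.154, 0.001], [0.154, -0.988, -0.0], [0.001, 0.0, -1.0]]
wrist_force: [-1.5, 1.9, 8.0]
gripper_width: 0.2
grasp_force: 3.4
```

Emit:
{"fn": "send_rows", "kwargs": {
  "grip": [-1, -1, -1, -1, -1],
  "xyz": [
    [0, 0, 1],
    [0, 0, 0],
    [0, 0, 0],
    [0, 0, 0],
    [0, 0, 0]
  ],
  "spin": [0, 0, 0, 0, 0]
}}

```text
time: 4.37
eef_pos: [659.2, -128.9, 78.7]
ee_rot: [[0.988, 0.154, 0.002], [0.154, -0.988, -0.0], [0.002, 0.0, -1.0]]
wrist_force: [-2.9, 0.7, 11.4]
gripper_width: 0.2
grasp_force: 5.2
```

Emit:
{"fn": "send_rows", "kwargs": {
  "grip": [-1, -1, -1, -1, -1],
  "xyz": [
    [0, 0, -10],
    [0, 0, -25],
    [0, 0, -35],
    [0, 0, -35],
    [0, 0, -20]
  ],
  "spin": [0, 0, 0, 0, 0]
}}

```text
time: 4.78
eef_pos: [660.1, -129.3, 205.6]
ee_rot: [[0.988, 0.154, 0.005], [0.154, -0.988, -0.001], [0.005, 0.002, -1.0]]
wrist_force: [1.1, 0.5, 1.0]
gripper_width: -0.0
grasp_force: 0.0
```

Emit:
{"fn": "send_rows", "kwargs": {
  "grip": [-1, -1, -1, -1, -1],
  "xyz": [
    [-35, -16, 0],
    [-35, -16, 0],
    [-36, -16, 0],
    [-36, -16, 0],
    [-36, -16, 0]
  ],
  "spin": [0, 0, 0, 0, 0]
}}

```text
time: 5.2
eef_pos: [468.8, -77.0, 201.3]
ee_rot: [[0.988, 0.154, 0.0], [0.154, -0.988, -0.0], [0.0, 0.0, -1.0]]
wrist_force: [0.4, 1.0, 0.7]
gripper_width: 0.1
grasp_force: 0.0
```

```bash
python3 - <<'E'
from h import *
np.set_printoptions(precision=1,suppress=True)
a=grab('wrist');b=grab('scene')
s=cv2.resize(b['color'][120:320,140:340],(384,384))
cv2.imwrite('pics/n2.png',cv2.resize(np.hstack([a['color'][:,:,::-1],s[:,:,::-1]]),(790,338)))
s=arm.get_state();p=s['eef_pos'];print(p,s['wrist_force'],s['time'])
y=.153;ex=np.array([np.cos(y),np.sin(y)]);ey=np.array([-ex[1],ex[0]]);d=p[:2]-[597,-57.7];print('sorter',d@ex,d@ey)
h=cv2.cvtColor(b['color'],cv2.COLOR_RGB2HSV);m=cv2.inRange(h,(18,120,60),(32,255,255))
n,_,st,c=cv2.connectedComponentsWithStats(m);print([(c[i],st[i,4]) for i in range(1,n) if st[i,4]>30])
O=np.array([597,-57.7])
for g in(-.16,.2,.25,.3):
  print(g,[proj(b,[*(O+47*ex+(q*np.cos(g)-2*np.sin(g))*ey),102+q*np.sin(g)]) for q in(-78,78)])
E
```

```text
[461.2 -75.5 199.9] [1.6 0.7 0.4] 5.3
sorter -136.96312499050762 3.1096556514552494
[(array([271.6, 189.8]), np.int32(482)), (array([243.8, 263.3]), np.int32(709))]
-0.16 [array([244.3, 247.7]), array([273.4, 204.4])]
0.2 [array([244.6, 260.9]), array([273.5, 192.6])]
0.25 [array([244.8, 262.3]), array([273.4, 191.1])]
0.3 [array([245. , 263.6]), array([273.3, 189.8])]
```

View pics/n2.png

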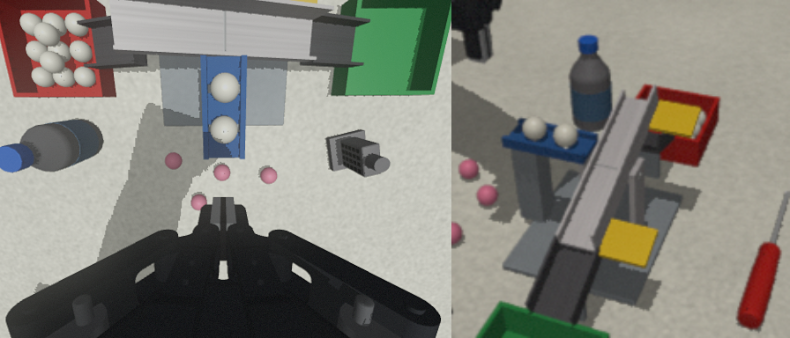

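The gate is fully rocked over: the pads project to 0.30 rad. Both balls still wait, at (224,130) and (224,87) in the wrist picture, in line with the fingers at (223,215). I lower behind the rear ball.

Emit:
{"fn": "send_rows", "kwargs": {
  "grip": [-1, -1, -1, -1, -1],
  "xyz": [
    [0, 1.5, 20],
    [0, 0, 25],
    [0, 0, 20],
    [0, 0, 8],
    [0, 0, 0]
  ],
  "spin": [0, 0, 0, 0, 0]
}}

```text
time: 5.72
eef_pos: [469.5, -78.7, 126.7]
ee_rot: [[0.988, 0.154, -0.004], [0.154, -0.988, 0.001], [-0.004, -0.001, -1.0]]
wrist_force: [0.6, 1.1, 0.4]
gripper_width: 0.0
grasp_force: 0.0
```

Emit:
{"fn": "send_rows", "kwargs": {
  "grip": [-1, -1, -1, -1, -1],
  "xyz": [
    [4, 0, 0],
    [4, 0, 0],
    [4, 0, 0],
    [4, 0, 0],
    [0, 0, 0]
  ],
  "spin": [0, 0, 0, 0, 0]
}}

```text
time: 6.13
eef_pos: [488.7, -76.4, 129.2]
ee_rot: [[0.988, 0.155, 0.003], [0.155, -0.988, -0.0], [0.003, 0.001, -1.0]]
wrist_force: [0.3, -0.0, 0.1]
gripper_width: -0.1
grasp_force: 0.0
```

Emit:
{"fn": "send_rows", "kwargs": {
  "grip": [-1, -1, -1, -1, -1],
  "xyz": [
    [1, 0, 0],
    [1, 0, 0],
    [2, 0, 0],
    [2, 0, 0],
    [2, 0, 0]
  ],
  "spin": [0, 0, 0, 0, 0]
}}

```text
time: 6.55
eef_pos: [494.6, -75.1, 128.3]
ee_rot: [[0.988, 0.154, -0.0], [0.154, -0.988, 0.0], [-0.0, -0.0, -1.0]]
wrist_force: [0.2, -0.5, -0.6]
gripper_width: 0.2
grasp_force: 0.0
```

Emit:
{"fn": "send_rows", "kwargs": {
  "grip": [-1, -1, -1, -1, -1],
  "xyz": [
    [3, 0, 0],
    [3, 0, 0],
    [3, 0, 0],
    [3, 0, 0],
    [3, 0, 0]
  ],
  "spin": [0, 0, 0, 0, 0]
}}

```text
time: 6.97
eef_pos: [509.8, -72.8, 128.3]
ee_rot: [[0.988, 0.154, 0.0], [0.154, -0.988, -0.0], [0.0, 0.0, -1.0]]
wrist_force: [0.6, -0.5, -0.1]
gripper_width: 0.0
grasp_force: 0.0
```

```bash
python3 - <<'E'
from h import *
a=grab('wrist');b=grab('scene')
s=cv2.resize(b['color'][120:320,140:340],(384,384))
cv2.imwrite('pics/n3.png',cv2.resize(np.hstack([a['color'][:,:,::-1],s[:,:,::-1]]),(790,338)))
s=arm.get_state();print(s['eef_pos'],s['wrist_force'],s['time'])
E
```

```text
[510.13172232 -72.75928367 128.31475323] [ 0.36389708  0.17238863 -0.1161504 ] 7.0667
```

View pics/n3.png

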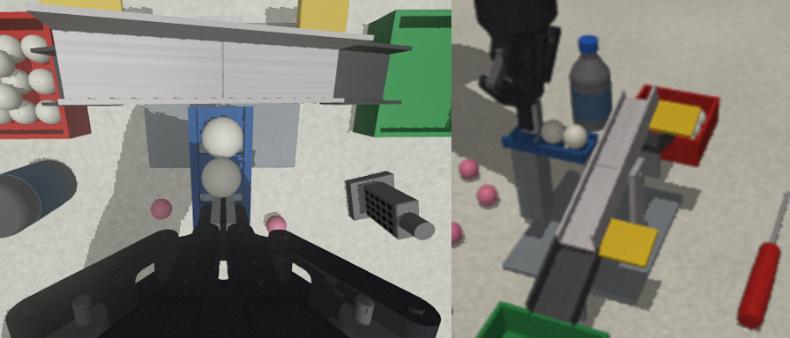

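The fingers are pushing the rear ball at (222,180) up to the front ball at (222,138), still centred on the ledge. I keep pushing.

Emit:
{"fn": "send_rows", "kwargs": {
  "grip": [-1, -1, -1, -1, -1],
  "xyz": [
    [3, 0, 0],
    [3, 0, 0],
    [3, 0, 0],
    [3, 0, 0],
    [3, 0, 0]
  ],
  "spin": [0, 0, 0, 0, 0]
}}

```text
time: 7.48
eef_pos: [524.6, -70.5, 128.3]
ee_rot: [[0.988, 0.154, 0.0], [0.154, -0.988, 0.0], [0.0, -0.0, -1.0]]
wrist_force: [0.8, 0.5, 0.2]
gripper_width: 0.0
grasp_force: 0.0
```

Emit:
{"fn": "send_rows", "kwargs": {
  "grip": [-1, -1, -1, -1, -1],
  "xyz": [
    [3, 0, 0],
    [3, 0, 0],
    [3, 0, 0],
    [3, 0, 0],
    [3, 0, 0]
  ],
  "spin": [0, 0, 0, 0, 0]
}}

```text
time: 7.9
eef_pos: [539.4, -68.1, 128.3]
ee_rot: [[0.988, 0.154, 0.0], [0.154, -0.988, 0.0], [0.0, -0.0, -1.0]]
wrist_force: [0.7, -0.5, 0.5]
gripper_width: -0.1
grasp_force: 0.0
```

Emit:
{"fn": "send_rows", "kwargs": {
  "grip": [-1, -1, -1, -1, -1],
  "xyz": [
    [3, 0, 0],
    [3, 0, 0],
    [3, 0, 0],
    [3, 0, 0],
    [3, 0, 0]
  ],
  "spin": [0, 0, 0, 0, 0]
}}

```text
time: 8.32
eef_pos: [554.1, -65.8, 128.3]
ee_rot: [[0.988, 0.154, -0.0], [0.154, -0.988, 0.0], [-0.0, -0.0, -1.0]]
wrist_force: [-0.5, 0.5, 0.6]
gripper_width: 0.5
grasp_force: 0.0
```

Emit:
{"fn": "send_rows", "kwargs": {
  "grip": [-1, -1, -1, -1, -1],
  "xyz": [
    [3, 0, 0],
    [3, 0, 0],
    [0, 0, 0],
    [0, 0, 0],
    [0, 0, 0]
  ],
  "spin": [0, 0, 0, 0, 0]
}}

```text
time: 8.73
eef_pos: [559.6, -64.9, 128.2]
ee_rot: [[0.988, 0.154, -0.0], [0.154, -0.988, 0.0], [-0.0, -0.0, -1.0]]
wrist_force: [0.4, 0.1, -0.3]
gripper_width: -0.2
grasp_force: 0.0
```

```bash
python3 - <<'E'
from h import *
a=grab('wrist');b=grab('scene')
s=cv2.resize(b['color'][120:384,120:384],(384,384))
cv2.imwrite('pics/n4.png',cv2.resize(np.hstack([a['color'][:,:,::-1],s[:,:,::-1]]),(790,338)))
s=arm.get_state();print(s['eef_pos'],s['wrist_force'],s['time'])
E
```

```text
[559.5358896  -64.96263665 128.27090025] [-0.2710998  0.4791655  0.1927686] 8.8333
```

View pics/n4.png

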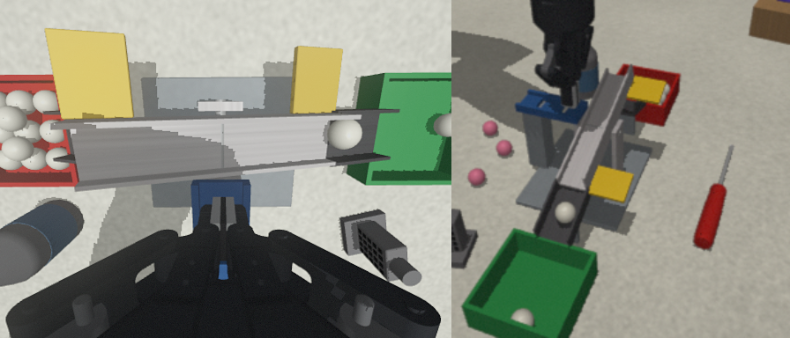

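One ball is in the green tray at (522,318) in the scene half, and the other is rolling down the green chute at (565,212). I retreat and let them settle.

Emit:
{"fn": "send_rows", "kwargs": {
  "grip": [-1, -1, -1, -1, -1],
  "xyz": [
    [-5, 0, 0],
    [-10, 0, -10],
    [-20, 0, -20],
    [-20, 0, -25],
    [-20, 0, -20]
  ],
  "spin": [0, 0, 0, 0, 0]
}}

```text
time: 9.25
eef_pos: [483.9, -76.7, 204.9]
ee_rot: [[0.988, 0.154, -0.0], [0.154, -0.988, -0.0], [-0.0, 0.0, -1.0]]
wrist_force: [0.2, -0.2, 0.4]
gripper_width: -0.0
grasp_force: 0.0
```

Emit:
{"fn": "send_rows", "kwargs": {
  "grip": [-1, -1, -1, -1, -1],
  "xyz": [
    [-20, 0, 0],
    [-20, 0, 0],
    [0, 0, 0],
    [0, 0, 0],
    [0, 0, 0]
  ],
  "spin": [0, 0, 0, 0, 0]
}}

```text
time: 9.67
eef_pos: [446.3, -82.8, 203.9]
ee_rot: [[0.988, 0.154, 0.001], [0.154, -0.988, -0.0], [0.001, 0.0, -1.0]]
wrist_force: [-0.4, -0.6, 0.0]
gripper_width: 0.0
grasp_force: 0.0
```

Emit:
{"fn": "send_rows", "kwargs": {
  "grip": [-1, -1, -1, -1, -1],
  "xyz": [
    [0, 0, 0],
    [0, 0, 0],
    [0, 0, 0],
    [0, 0, 0],
    [0, 0, 0]
  ],
  "spin": [0, 0, 0, 0, 0]
}}

```text
time: 10.08
eef_pos: [446.4, -82.6, 203.1]
ee_rot: [[0.988, 0.154, -0.0], [0.154, -0.988, 0.0], [-0.0, -0.0, -1.0]]
wrist_force: [-0.0, 0.0, -0.6]
gripper_width: -0.2
grasp_force: 0.0
```

Emit:
{"fn": "send_rows", "kwargs": {
  "grip": [-1, -1, -1, -1, -1],
  "xyz": [
    [0, 0, 0],
    [0, 0, 0],
    [0, 0, 0],
    [0, 0, 0],
    [0, 0, 0]
  ],
  "spin": [0, 0, 0, 0, 0]
}}

```text
time: 10.5
eef_pos: [446.1, -82.7, 203.3]
ee_rot: [[0.988, 0.154, -0.0], [0.154, -0.988, 0.0], [-0.0, -0.0, -1.0]]
wrist_force: [0.1, 0.2, -0.5]
gripper_width: -0.3
grasp_force: 0.0
```

Emit:
{"fn": "send_rows", "kwargs": {
  "grip": [-1, -1, -1, -1, -1],
  "xyz": [
    [0, 0, 0],
    [0, 0, 0],
    [0, 0, 0],
    [0, 0, 0],
    [0, 0, 0]
  ],
  "spin": [0, 0, 0, 0, 0]
}}

```text
time: 10.92
eef_pos: [446.2, -82.7, 203.3]
ee_rot: [[0.988, 0.154, 0.0], [0.154, -0.988, 0.0], [0.0, -0.0, -1.0]]
wrist_force: [1.1, 0.4, 0.3]
gripper_width: -0.2
grasp_force: 0.0
```

```bash
cat > m.py <<'E'
from h import *
def see(f=None):
    a=grab('top');b=grab('scene');h=cv2.cvtColor(a['color'][128:187,374:434],cv2.COLOR_RGB2HSV)
    n,_,st,c=cv2.connectedComponentsWithStats(cv2.inRange(h,(0,0,110),(180,70,255)))
    print([((c[i]+[374,128]).round(2),st[i,4]) for i in range(1,n) if st[i,4]>15])
    if f: cv2.imwrite('pics/'+f,cv2.resize(np.hstack([a['color'][100:240,190:440],b['color'][220:384,60:353][:140,:250]])[:,:,::-1],None,fx=1.6,fy=1.6))
    s=arm.get_state();print(s['eef_pos'].round(1),s['time'])
E
python3 -c "
from m import *
see();see();see();see('n5.png')"
```

```text
[(array([389.15, 130.01]), np.int32(176)), (array([430.4, 142. ]), np.int32(202)), (array([406.41, 154.02]), np.int32(83)), (array([417.52, 152.24]), np.int32(80)), (array([403.36, 183.51]), np.int32(204))]
[446.2 -82.7 203.3] 11.0167
[(array([389.13, 130.  ]), np.int32(175)), (array([430.4, 142. ]), np.int32(202)), (array([406.41, 154.02]), np.int32(83)), (array([417.52, 152.24]), np.int32(80)), (array([403.36, 183.51]), np.int32(204))]
[446.1 -82.7 203.3] 11.1167
[(array([389.13, 130.  ]), np.int32(175)), (array([430.4, 142. ]), np.int32(202)), (array([406.41, 154.02]), np.int32(83)), (array([417.48, 152.19]), np.int32(79)), (array([403.36, 183.51]), np.int32(204))]
[446.2 -82.7 203.3] 11.2167
[(array([389.13, 130.  ]), np.int32(175)), (array([430.4, 142. ]), np.int32(202)), (array([406.46, 154.  ]), np.int32(84)), (array([417.48, 152.19]), np.int32(79)), (array([403.36, 183.51]), np.int32(204))]
[446.2 -82.7 203.3] 11.3167
```

View pics/n5.png

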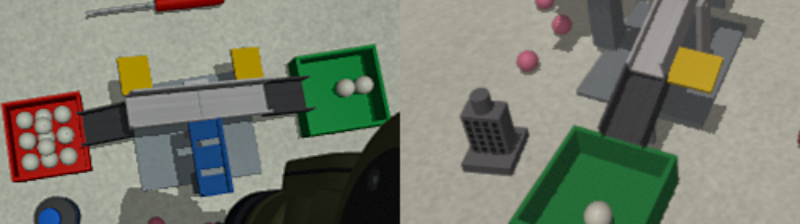

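Both balls lie at rest in the green tray, at top-view pixels (406,154) and (417,152). The gate is still over, the bystanders have not moved, and the arm is clear.

```bash
python3 -c "
from cell import arm
print(arm.close_job())"
```

```text
the job is handed in; nothing more can be done
None
```

I rocked the gate fully over to the green side, then pushed both balls off the ledge; in the last picture they lay at rest in the green tray with the arm clear, and I handed the job in at about 11 s (no verdict came back).

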